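Seat the line laser on its setting base

ROBOT

A 7-joint arm with a two-finger parallel gripper is mounted at the origin on the work surface. World frame = base frame: x ahead of the robot, y to its left, z up, the work surface at z = 0. Lengths are in m, angles in degrees, forces in N, time in s.
With the tool pointing down it reaches from about 0.4 to 0.85 m from the base axis. Payload 4.5 kg.
Tool frame: the origin (TCP) lies where the fingers leave the gripper's body, on its centre line; the fingertips stand 73 mm ahead of it and the grasp point (between the pads) lies 54 mm ahead of it; z points along the fingers, y is the line along which they close (so a half turn about z gives the same grasp; the last joint's range is limited). The gripper opens to 85 mm and grips with 20 to 120 N. Pads are 22 mm wide; open, the fingers measure 114 mm over their backs; the gripper's body (76 mm by 85 mm) begins 54 mm behind the grasp point. The pads swing forward as they close: fully open they stand 13 mm farther back than shut.
Start: joints at [72.124, 39.483, -11.15, 89.685, 9.013, 51.709, -12.324], TCP at [0.212, -0.588, 0.304] pointing down, gripper open.
Joint ranges: [-172.22, 172.22], [-26.19, 119.32], [-84.43, 86.54], [7.71, 146.69], [-57.33, 237.33], [2.42, 119.75], [-152.13, 152.13]. Speed limits (degrees/s): [147.25, 147.25, 180, 180, 180, 180, 180].

INTERFACE

Orientations are given as [roll, pitch, yaw] about the fixed x, y, z axes, in that order (R = Rz(yaw) Ry(pitch) Rx(roll)).
In Python, from workcell import ctrl gives the robot as it stands.
- The arm moves only by the shell command python3 -m pendant 'ROWS' [FORCE]. ROWS is JSON, a list of rows, each an object with "offset": the shift along the world's x, y, z in m, a list of three; "rot": the turn, a rotation vector about the world's x, y, z in degrees, a list of three; "gripper": the gripper command: -1 is fully open, 1 is shut, values between are in proportion. In form: [{"offset": [x, y, z], "rot": [ax, ay, az], "gripper": gripper}, ...]. A call has 1 to 5 rows; each row shifts and turns the commanded pose from where the row before left it; what a row does not reach is not made up. A row lasts 1/12 s, in which the tool goes at most 41.7 mm and 7.16 degrees, less where a joint would pass 70% of its speed; a pose out of reach is approached as far as the arm can. A call with a gripper value outside its range is refused whole. The fingers move at their own pace and stop on an object; FORCE is the grip in N (left out, the last holds). Time passes only in rows, so rows that do not move let the fingers close. It gives the time, the measured TCP pose, the force, the opening and the grip force at its end, in the units of the state.
- ctrl.read_state(): the state, without advancing time (a new reading comes with each control period).
- ctrl.camera(name): name is "scene" or "top"; returns the picture (480x640x3 uint8, red, green, blue); there is no depth.
- ctrl.get_calibration(name): a dict with "camera_matrix" (3x3 intrinsics, pixels), "rvec" (rotation vector, rad) and "tvec" (3), from world to camera coordinates, as OpenCV has them. Camera axes: x right, y down, z forward; pixel columns grow to the right and rows downward; lengths in m; the calibration is good to about 2 mm. A picture is of the moment at which its call begins. get_calibration takes no time and is no camera call.
- ctrl.sign_off(): hands the job in; it is judged then, once.
Trained networks look in the newest picture that a camera, given by its name, has taken for a name from the list of things; names that differ only in an ending like _2 or _b are one class to them, and where a whole thing is asked for, a point or a joint stands for the part that bears it (a point fixed in the world has none). Each returns a list of dicts, best first, with "score" (0 to 1); they miss things now and then, are a little off and sometimes report something else, mostly with a low value. They report only what shows in the picture. A call takes as long as a camera call. They do not tell look-alikes from the thing itself.
- ctrl.spot_in(camera, target): "rect" ([left, top, right, bottom] in pixels, round what is visible of it).
The state is a dict: "time": time; "joint_positions": joint angles; "joint_vel": joint speeds; "joint_torque": joint torques, N m; "tool_pos": TCP position; "eef_rot": TCP orientation; "contact_force": force on the tool from outside, world axes, zero at the start; "moment": the same for the moment, N m; "finger_gap": finger opening in m; "finger_force": force on a finger pad.
Only numpy, scipy, OpenCV 4.12 (cv2) and the standard library are available. Lean on these libraries where they do the work, as an engineer would, in place of code of your own. Each camera call takes 0.05 s, during which the arm holds its last target. There are 200 camera calls.

TASK

Put the line laser back on its setting base: the plate with a cone cup, a vee block and a flat pad, not the look-alike parking stand with three flat pads. The ball foot under the lens goes in the cone, and all three balls must be fully home so that the laser sits level. Keep it upright, lower it onto the seats instead of dropping it, and let go.

Things in the scene. Friction and masses are not known exactly. Their poses are not given: they have to be found in the camera images.
- laser_center (a point): Line laser: grey housing 64 (x) x 44 (y) x 60 mm with rubber cheeks and a lens, on a T-shaped aluminium foot plate (8 mm thick, 108 x 100) with three 18 mm steel balls under it; 92 mm high, 0.45 kg. Point: housing centre, 62 mm above the ball bottoms; grip here from above across the 44 mm. x out of the lens, y left, z up. Ball centres: (48,0,-53), (-32,40,-53), (-32,-40,-53) mm from it.
- laser_front_foot (a point): Centre of the laser's front ball foot (18 mm diameter), the one under the lens, 9 mm above what the ball rests on; axes as for the laser.
- base: Setting base, fixed: plate 138 x 136 x 8 mm; 42 mm cone cup at (48,0) mm and 36 mm vee block at (-32,40), both 38 mm high with 34 mm mouths sloping 55 degrees; 40 mm flat pad at (-32,-40), 20.4 high. Origin on the bench amid the seats, x to the cone, y left, z up. Laser home: its x along base x, housing centre 82.4 mm straight above this origin. The parking stand (three flat pads) is not listed.
- base_cone (a point): Where the centre of the laser's front ball lies when it is home in the cone, 29.4 mm above the bench; axes as for the base. Balls and seats are polished and oiled: let go with the balls in the seats and the laser slides home from several mm off.
Mind the look-alikes: they are no part of the job. What is shaped like the part that bears laser_center but green is not meant. What is shaped like the base but turquoise is not meant.

How it is judged:
By the outcome, as a careful person would: the job done as asked, in the order asked, and still so for the second after the job is handed in, with the robot touching nothing.
It also fails if it takes over 38 s, if anything falls off the work surface, if the arm or the gripper's body presses on something with over 40 N, if the wrist force passes 120 N, or if a joint passes its speed limit or range.

## Working session

There is one attempt and no reset: what is moved stays moved. The work goes in short steps, Python scripts to look and compute and a shell command to move; the robot and the scene stay as the last step left them, time stands still between calls to the robot, and variables do not carry over. Pictures are saved under pics/ and viewed, at most 10 in all, crops included, and the job is handed in when it is done.

```bash
mkdir -p pics; python3 - <<'E'
from workcell import ctrl
import cv2
for n in("scene","top"):
    im=ctrl.camera(n); cv2.imwrite(f"pics/{n}0.png",im[:,:,::-1])
    for t in("laser_center","laser_front_foot","base","base_cone"):
        print(n,t,[(r["rect"],r["score"]) for r in ctrl.spot_in(n,t)])
    print(ctrl.get_calibration(n))
s=ctrl.read_state();print(s)
E
```

```text
scene laser_center [([163.3, 300.7, 209.5, 356.0], 0.84)]
scene laser_front_foot [([82.5, 338.0, 141.6, 391.0], 0.82), ([166.3, 301.6, 210.4, 357.3], 0.81), ([191.1, 227.8, 229.2, 277.1], 0.63)]
scene base [([448.2, 163.4, 515.3, 218.4], 0.75), ([285.6, 261.3, 359.8, 328.9], 0.72)]
scene base_cone [([285.3, 257.4, 363.2, 325.3], 0.95), ([446.9, 164.1, 514.2, 216.3], 0.81), ([164.0, 302.7, 208.6, 353.2], 0.18)]
{'camera_matrix': array([[545.55476637,   0.        , 318.98410689],
       [  0.        , 545.55476637, 254.52014457],
       [  0.        ,   0.        ,   1.        ]]), 'rvec': array([ 2.12483439,  1.45129963, -0.48567964]), 'tvec': array([-0.17986753, -0.31678768,  1.60951975])}
top laser_center [([421.8, 213.1, 455.9, 248.0], 0.77), ([390.3, 274.9, 424.6, 317.3], 0.66), ([472.4, 201.5, 519.2, 239.2], 0.65)]
top laser_front_foot [([471.9, 205.4, 519.7, 238.8], 0.84), ([419.1, 209.0, 458.7, 248.2], 0.73)]
top base []
top base_cone [([134.3, 250.8, 188.0, 304.3], 0.98)]
{'camera_matrix': array([[476.73531004,   0.        , 321.76466099],
       [  0.        , 476.73531004, 2
[... 200 characters left out ...]
itions': array([ 72.12294745,  39.48472732, -11.1506913 ,  89.68775031,
         9.01494986,  51.70917837, -12.32618588]), 'joint_vel': array([ 0.06078792, -0.19606749, -0.00108057, -0.05099638, -0.06689355,
       -0.00096988,  0.05291273]), 'joint_torque': array([ 5.35977360e-04, -5.39134455e+01, -1.26547650e+00, -1.58734560e+01,
        9.90765053e-03,  2.47764125e-03, -4.54566987e-05]), 'tool_pos': array([ 0.21187302, -0.58798884,  0.30388065]), 'eef_rot': array([1.79999833e+02, 7.03416089e-04, 1.98155552e+01]), 'contact_force': array([-0.13754245, -0.55306334,  0.47605407]), 'moment': array([-0.03662857, -0.01600221, -0.02706917]), 'finger_force': 0.0, 'finger_gap': 0.08520967111249195}
```

View pics/scene0.png

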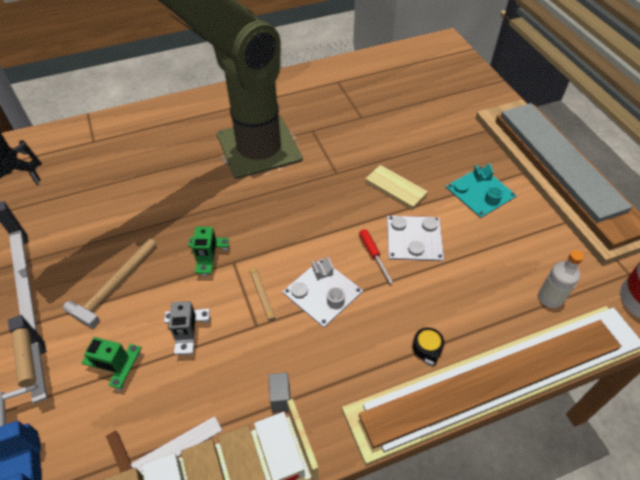

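View pics/top0.png

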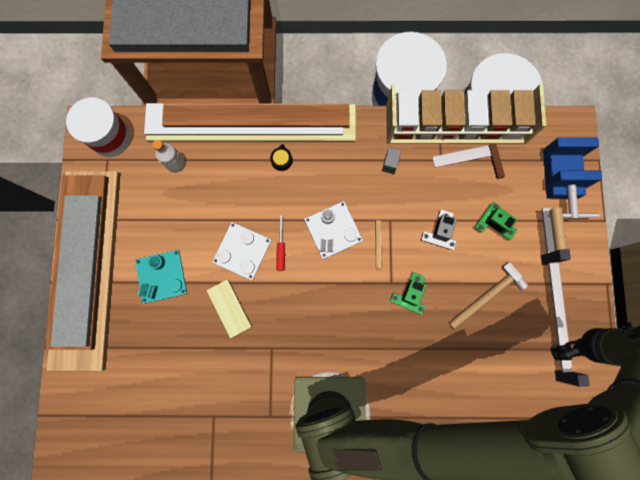

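Scene: the candidates for the laser in the top view are grey (440,230), green (495,222) and green (410,293). The grey one fits, because green is excluded. The candidates for the base are white with cone and vee (332,230), white with three flat pads (242,250, the parking stand) and turquoise (161,276). The one at (332,230) fits. I'll confirm with enlarged crops.

```bash
python3 - <<'E'
import cv2
a=cv2.imread("pics/top0.png")[195:260,300:465];cv2.imwrite("pics/ctop.png",cv2.resize(a,None,fx=4.8,fy=4.8,interpolation=cv2.INTER_CUBIC))
a=cv2.imread("pics/scene0.png")
l=cv2.resize(a[290:365,155:220],None,fx=6,fy=6,interpolation=cv2.INTER_CUBIC)
b=cv2.resize(a[255:330,280:365],None,fx=4.8,fy=4.8,interpolation=cv2.INTER_CUBIC)
b=cv2.copyMakeBorder(b,0,450-b.shape[0],0,0,cv2.BORDER_CONSTANT);cv2.imwrite("pics/cscene.png",cv2.hconcat([l,b]))
E
```

```text
(no output)
```

View pics/ctop.png

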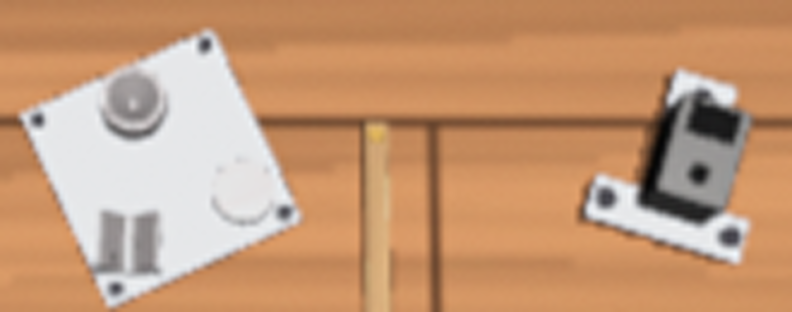

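View pics/cscene.png

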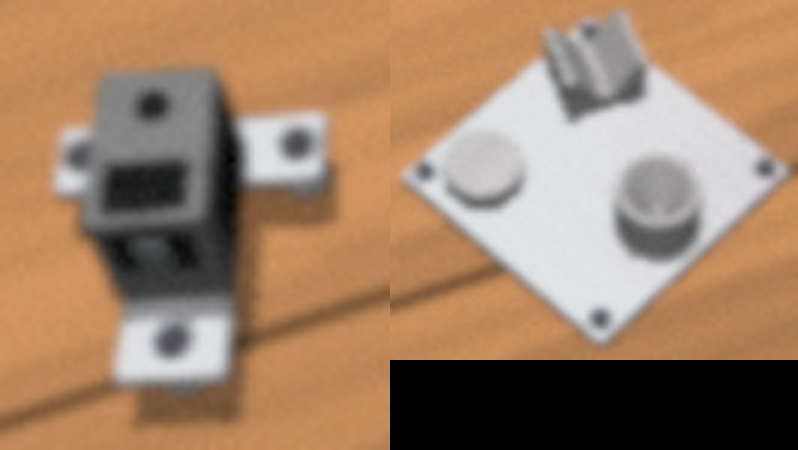

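The crops confirm it: the grey laser's lens end points up in the top view, with its front foot at (703,95) in the crop. The white base has its cone at (132,98), vee at (130,242) and pad at (243,190).

```bash
cat > fit.py <<'E'
import numpy as np,cv2
from scipy.optimize import least_squares
from workcell import ctrl
C={n:ctrl.get_calibration(n) for n in("scene","top")}
def proj(n,P):
    c=C[n];return cv2.projectPoints(np.array(P,float).reshape(-1,3),c["rvec"],c["tvec"],c["camera_matrix"],None)[0][:,0]
def tw(p,L):
    L=np.array(L,float)/1000;a=p[2];c,s=np.cos(a),np.sin(a)
    return np.c_[p[0]+c*L[:,0]-s*L[:,1],p[1]+s*L[:,0]+c*L[:,1],L[:,2]+(p[3] if len(p)>3 else 0)]
def fit(obs,p0,tag):
    f=lambda p:np.concatenate([(proj(n,tw(p,L))-U).ravel() for n,L,U in obs])
    r=least_squares(f,p0,x_scale=[.01,.01,.1,.01][:len(p0)],loss="soft_l1")
    print(tag,np.round(r.x,4),"yaw",round(np.degrees(r.x[2]),2));
    for n,L,U in obs: print(n,np.round(proj(n,tw(r.x,L))-U,1).tolist())
    return r.x
def cr(U,o,s): return (np.array(U,float)+.5)/s-.5+o
E
cat > m1.py <<'E'
from fit import *
T=lambda U:cr(U,(300,195),4.8)
S=lambda U:cr(U,(155,290),6)
B=lambda U:cr(np.array(U)-[390,0],(280,255),4.8)
top=[[32,22,92],[32,-22,92],[-32,-22,92],[-32,22,92]]
la=[("top",[[-32,40,32],[-32,-40,32]]+top[:2],T([(605,197),(730,237),(688,92),(750,112)])),
("scene",[[-32,40,32],[48,0,32]]+[top[i] for i in(2,3,0,1)],S([(297,144),(173,341),(100,75),(215,70),(208,228),(85,224)]))]
for p in ([.5,-.27,0],[.5,-.27,0,0]): fit(la,p,"laser")
k=[[48,0,38],[-32,40,38],[-32,-40,20.4]]
co=[[77,68,8],[77,-68,8],[-61,-68,8],[-61,68,8]]
ba=[("top",k+co,T([(132,98),(130,242),(243,190),(20,116),(210,30),(300,217),(110,305)])),
("scene",k+co[:3],B([(658,187),(597,50),(483,162),(790,170),(600,345),(400,178)]))]
for p in ([.5,0,.4],[.5,0,.4,0]): fit(ba,p,"base")
E
python3 m1.py
```

```text
laser [ 0.535  -0.3347 -0.3017] yaw -17.29
top [[-0.4, -0.4], [-0.6, -0.8], [-1.5, -1.2], [0.3, -0.9]]
scene [[-0.1, 0.0], [-0.0, 0.2], [-0.8, -0.8], [0.4, -1.2], [-0.5, -1.7], [-1.1, 0.3]]
laser [ 0.5335 -0.3351 -0.3016 -0.0044] yaw -17.28
top [[-0.5, 0.4], [-0.8, -0.1], [-1.7, -0.3], [0.1, -0.1]]
scene [[-0.1, 0.5], [0.0, 0.6], [-0.7, -0.2], [0.5, -0.6], [-0.5, -1.2], [-1.0, 0.8]]
base [ 0.5342 -0.0128  0.4376] yaw 25.07
top [[-0.0, -0.3], [-0.4, -1.0], [-0.0, -0.2], [-0.7, -1.1], [-0.3, -1.3], [0.3, -0.4], [-0.6, -0.1]]
scene [[-0.7, -0.2], [-1.2, -1.2], [-0.8, -0.3], [-0.1, -0.2], [0.3, -0.3], [-0.2, -0.6]]
base [ 0.5333 -0.0125  0.4384 -0.0037] yaw 25.12
top [[-0.2, 0.3], [-0.5, -0.5], [-0.2, 0.3], [-0.8, -0.5], [-0.5, -0.7], [0.1, 0.0], [-0.7, 0.3]]
scene [[-0.7, 0.3], [-1.2, -0.7], [-0.7, 0.3], [-0.2, 0.2], [0.3, 0.2], [-0.1, -0.1]]
```

Both fits agree with the given heights and sizes: laser at (0.534, -0.335) yaw -17.3°, base at (0.534, -0.0125) yaw 25.1°. Moving above the laser.

```bash
R='{"offset":[0.0215,0.0169,0],"rot":[0,0,-2.47],"gripper":-1}'
python3 -m pendant '[{"offset":[0.0215,0.0169,0],"rot":[0,0,-2.47],"gripper":-1},{"offset":[0.0215,0.0169,0],"rot":[0,0,-2.47],"gripper":-1},{"offset":[0.0215,0.0169,0],"rot":[0,0,-2.47],"gripper":-1},{"offset":[0.0215,0.0169,0],"rot":[0,0,-2.47],"gripper":-1},{"offset":[0.0215,0.0169,0],"rot":[0,0,-2.47],"gripper":-1}]' 40
python3 -m pendant '[{"offset":[0.0215,0.0169,0],"rot":[0,0,-2.47],"gripper":-1},{"offset":[0.0215,0.0169,0],"rot":[0,0,-2.47],"gripper":-1},{"offset":[0.0215,0.0169,0],"rot":[0,0,-2.47],"gripper":-1},{"offset":[0.0215,0.0169,0],"rot":[0,0,-2.47],"gripper":-1},{"offset":[0.0215,0.0169,0],"rot":[0,0,-2.47],"gripper":-1}]'
python3 -m pendant '[{"offset":[0.0215,0.0169,0],"rot":[0,0,-2.47],"gripper":-1},{"offset":[0.0215,0.0169,0],"rot":[0,0,-2.47],"gripper":-1},{"offset":[0.0215,0.0169,0],"rot":[0,0,-2.47],"gripper":-1},{"offset":[0.0215,0.0169,0],"rot":[0,0,-2.47],"gripper":-1},{"offset":[0.0215,0.0169,0],"rot":[0,0,-2.47],"gripper":-1}]'
python3 -m pendant '[{"offset":[0,0,0],"rot":[0,0,0],"gripper":-1},{"offset":[0,0,0],"rot":[0,0,0],"gripper":-1}]'
```

```text
time: 0.92
tool_pos: [0.3203, -0.5027, 0.304]
eef_rot: [180.0, -0.0, 7.3]
contact_force: [-0.4, 0.7, 0.1]
finger_gap: 0.0855
finger_force: 0.0
time: 1.33
tool_pos: [0.4279, -0.4181, 0.304]
eef_rot: [180.0, -0.0, -5.0]
contact_force: [0.1, -0.4, 0.2]
finger_gap: 0.0857
finger_force: 0.0
time: 1.75
tool_pos: [0.5354, -0.3335, 0.304]
eef_rot: [180.0, -0.0, -17.3]
contact_force: [0.8, 0.0, -0.3]
finger_gap: 0.0855
finger_force: 0.0
time: 1.92
tool_pos: [0.5361, -0.3323, 0.3037]
eef_rot: [-179.9, -0.0, -17.0]
contact_force: [-0.9, -1.4, 0.9]
finger_gap: 0.0854
finger_force: 0.0
```

```bash
python3 -m pendant '[{"offset":[0,0,-0.025],"rot":[0,0,0],"gripper":-1},{"offset":[0,0,-0.03],"rot":[0,0,0],"gripper":-1},{"offset":[0,0,-0.03],"rot":[0,0,0],"gripper":-1},{"offset":[0,0,-0.03],"rot":[0,0,0],"gripper":-1},{"offset":[0,0,-0.025],"rot":[0,0,0],"gripper":-1}]'
python3 -m pendant '[{"offset":[0,0,-0.02],"rot":[0,0,0],"gripper":-1},{"offset":[0,0,-0.015],"rot":[0,0,0],"gripper":-1},{"offset":[0,0,-0.014],"rot":[0,0,0],"gripper":-1},{"offset":[0,0,0],"rot":[0,0,0],"gripper":-1},{"offset":[0,0,0],"rot":[0,0,0],"gripper":-1}]'
python3 - <<'E'
from workcell import ctrl
import cv2
a=[cv2.resize(ctrl.camera(n)[y:y+120,x:x+120],(400,400),interpolation=cv2.INTER_CUBIC) for n,x,y in(("top",380,170),("scene",130,250))]
cv2.imwrite("pics/pre.png",cv2.hconcat(a)[:,:,::-1])
E
```

```text
time: 2.33
tool_pos: [0.5325, -0.3357, 0.1622]
eef_rot: [179.9, 0.1, -17.3]
contact_force: [-0.4, 0.4, 0.1]
finger_gap: 0.0854
finger_force: 0.0
time: 2.75
tool_pos: [0.5336, -0.3352, 0.1146]
eef_rot: [180.0, 0.1, -17.3]
contact_force: [0.6, -0.6, 0.4]
finger_gap: 0.0851
finger_force: 0.0
```

View pics/pre.png

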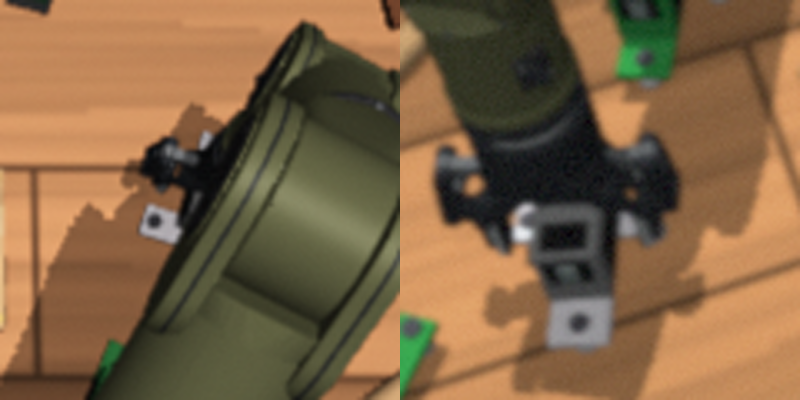

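The gripper straddles the housing: in the right half, the fingers are at (465,190) and (650,190) with the housing at (568,245) between them. Closing.

```bash
python3 -m pendant '[{"offset":[0,0,0],"rot":[0,0,0],"gripper":1},{"offset":[0,0,0],"rot":[0,0,0],"gripper":1},{"offset":[0,0,0],"rot":[0,0,0],"gripper":1},{"offset":[0,0,0],"rot":[0,0,0],"gripper":1},{"offset":[0,0,0],"rot":[0,0,0],"gripper":1}]' 60
python3 -m pendant '[{"offset":[0,0,0],"rot":[0,0,0],"gripper":1},{"offset":[0,0,0],"rot":[0,0,0],"gripper":1},{"offset":[0,0,0],"rot":[0,0,0],"gripper":1},{"offset":[0,0,0],"rot":[0,0,0],"gripper":1},{"offset":[0,0,0],"rot":[0,0,0],"gripper":1}]'
python3 -m pendant '[{"offset":[0,0,0.005],"rot":[0,0,0],"gripper":1},{"offset":[0,0,0.01],"rot":[0,0,0],"gripper":1},{"offset":[0,0,0.015],"rot":[0,0,0],"gripper":1},{"offset":[0,0,0.02],"rot":[0,0,0],"gripper":1},{"offset":[0,0,0.02],"rot":[0,0,0],"gripper":1}]'
```

```text
time: 3.27
tool_pos: [0.5349, -0.3349, 0.1158]
eef_rot: [180.0, -0.1, -17.3]
contact_force: [0.6, 0.8, 5.0]
finger_gap: 0.0437
finger_force: 60.6
time: 3.68
tool_pos: [0.5349, -0.3349, 0.1158]
eef_rot: [180.0, -0.1, -17.3]
contact_force: [-0.1, 0.3, 5.8]
finger_gap: 0.0434
finger_force: 60.6
time: 4.1
tool_pos: [0.5335, -0.3339, 0.1852]
eef_rot: [-180.0, 0.2, -17.2]
contact_force: [0.2, 0.2, -4.4]
finger_gap: 0.0431
finger_force: 61.6
```

```bash
python3 -m pendant '[{"offset":[0,0.01,0.015],"rot":[0,0,1.4],"gripper":1},{"offset":[0,0.02,0.01],"rot":[0,0,2.6],"gripper":1},{"offset":[0,0.02,0],"rot":[0,0,2.6],"gripper":1},{"offset":[0,0.02,0],"rot":[0,0,2.6],"gripper":1},{"offset":[0,0.02,0],"rot":[0,0,2.6],"gripper":1}]'
python3 -m pendant '[{"offset":[0,0.02,0],"rot":[0,0,2.6],"gripper":1},{"offset":[0,0.02,0],"rot":[0,0,2.6],"gripper":1},{"offset":[0,0.02,0],"rot":[0,0,2.6],"gripper":1},{"offset":[0,0.02,0],"rot":[0,0,2.6],"gripper":1},{"offset":[0,0.02,0],"rot":[0,0,2.6],"gripper":1}]'
python3 -m pendant '[{"offset":[0,0.02,0],"rot":[0,0,2.6],"gripper":1},{"offset":[0,0.02,0],"rot":[0,0,2.6],"gripper":1},{"offset":[0,0.02,0],"rot":[0,0,2.6],"gripper":1},{"offset":[0,0.02,0],"rot":[0,0,2.6],"gripper":1},{"offset":[0,0.02,0],"rot":[0,0,2.6],"gripper":1}]'
python3 -m pendant '[{"offset":[0,0.02,0],"rot":[0,0,2.6],"gripper":1},{"offset":[0,0.012,0],"rot":[0,0,2.0],"gripper":1},{"offset":[0,0,0],"rot":[0,0,0],"gripper":1},{"offset":[0,0,0],"rot":[0,0,0],"gripper":1},{"offset":[0,0,0],"rot":[0,0,0],"gripper":1}]'
python3 - <<'E'
from workcell import ctrl
import cv2
I=[ctrl.camera(n) for n in("top","scene")]
a=[cv2.resize(im[y:y+h,x:x+w],(400,600),interpolation=cv2.INTER_CUBIC) for im,x,y,w,h in((I[0],290,150,80,120),(I[1],280,210,80,120))]
cv2.imwrite("pics/hov.png",cv2.hconcat(a)[:,:,::-1])
s=ctrl.read_state();print(s["tool_pos"],s["eef_rot"])
E
```

```text
time: 4.52
tool_pos: [0.5338, -0.2434, 0.2103]
eef_rot: [-180.0, 0.0, -5.3]
contact_force: [0.6, -0.0, -5.0]
finger_gap: 0.0434
finger_force: 61.7
time: 4.93
tool_pos: [0.5338, -0.1435, 0.2101]
eef_rot: [-180.0, 0.1, 7.7]
contact_force: [-0.1, 1.0, -4.2]
finger_gap: 0.0436
finger_force: 61.6
time: 5.35
tool_pos: [0.5338, -0.0436, 0.2101]
eef_rot: [-180.0, 0.1, 20.7]
contact_force: [0.5, 0.2, -5.2]
finger_gap: 0.0432
finger_force: 61.6
time: 5.77
tool_pos: [0.5342, -0.0142, 0.2099]
eef_rot: [179.9, 0.1, 25.0]
contact_force: [-0.1, -0.7, -3.9]
finger_gap: 0.0434
finger_force: 61.8
[ 0.53426127 -0.01437605  0.20992482] [1.79929919e+02 4.58174852e-02 2.49947213e+01]
```

View pics/hov.png

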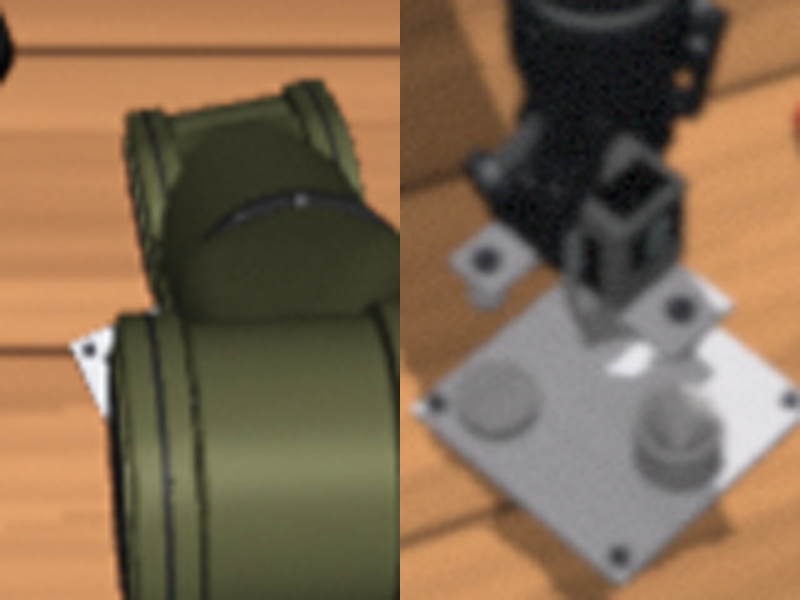

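In the scene half, the laser hovers over the base with its front foot at (680,309) and its right rear foot at (486,260). The seats are the cone at (678,420) and the pad at (497,400). Checking the held pose.

```bash
cat > m2.py <<'E'
from fit import *
S=lambda U:cr(np.array(U)-[400,0],(280,210),5)
L=[[48,0,32],[-32,-40,32],[32,22,92],[32,-22,92]]
U=S([(681,309),(486,260),(685,182),(600,216)])
for z in(94,96):
    Lz=[[a,b,c+z] for a,b,c in L]
    fit([("scene",Lz,U)],[.534,-.0125,.437],z)
    print("dev from plan",np.round(proj("scene",tw([.5345,-.0125,.4371],Lz))-U,1).tolist())
# base re-fit from the same picture, same camera only
k=[[48,0,38],[-32,-40,20.4],[77,68,8],[77,-68,8],[-61,-68,8]]
fit([("scene",k,S([(678,413),(497,395),(808,400),(620,582),(414,408)]))],[.534,-.0125,.437],"base")
E
python3 m2.py
```

```text
94 [ 0.533  -0.0135  0.4069] yaw 23.31
scene [[-1.2, 0.2], [-0.7, -0.6], [0.4, -1.0], [2.7, 4.0]]
dev from plan [[-0.1, 0.2], [-0.0, 0.3], [1.2, -1.0], [3.9, 4.3]]
96 [ 0.5343 -0.014   0.4068] yaw 23.31
scene [[-1.2, 0.2], [-0.8, -0.6], [0.4, -1.0], [2.7, 4.0]]
dev from plan [[-0.1, -0.3], [-0.1, -0.2], [1.2, -1.6], [3.9, 3.7]]
base [ 0.5339 -0.0123  0.4441] yaw 25.44
scene [[-0.2, 0.9], [-0.6, -0.6], [1.8, -0.2], [0.5, 0.0], [-0.8, -0.1]]
```

The foot screws match the plan within 0.3 px. Lowering, fast at first and then slowly.

```bash
python3 -m pendant '[{"offset":[0,0,-0.01],"rot":[0,0,0],"gripper":1},{"offset":[0,0,-0.016],"rot":[0,0,0],"gripper":1},{"offset":[0,0,-0.016],"rot":[0,0,0],"gripper":1},{"offset":[0,0,-0.01],"rot":[0,0,0],"gripper":1},{"offset":[0,0,-0.006],"rot":[0,0,0],"gripper":1}]'
python3 -m pendant '[{"offset":[0,0,-0.004],"rot":[0,0,0],"gripper":1},{"offset":[0,0,-0.003],"rot":[0,0,0],"gripper":1},{"offset":[0,0,-0.003],"rot":[0,0,0],"gripper":1},{"offset":[0,0,-0.002],"rot":[0,0,0],"gripper":1},{"offset":[0,0,0],"rot":[0,0,0],"gripper":1}]'
```

```text
time: 6.28
tool_pos: [0.5336, -0.0131, 0.1502]
eef_rot: [-180.0, 0.1, 25.1]
contact_force: [-0.1, 0.1, -3.9]
finger_gap: 0.0433
finger_force: 61.8
time: 6.7
tool_pos: [0.5345, -0.0125, 0.1399]
eef_rot: [180.0, -0.0, 25.2]
contact_force: [-0.8, 0.7, -5.8]
finger_gap: 0.044
finger_force: 61.8
```

```bash
python3 -m pendant '[{"offset":[0,0,-0.001],"rot":[0,0,0],"gripper":1},{"offset":[0,0,-0.001],"rot":[0,0,0],"gripper":1},{"offset":[0,0,0],"rot":[0,0,0],"gripper":1}]'
python3 -m pendant '[{"offset":[0,0,-0.001],"rot":[0,0,0],"gripper":1},{"offset":[0,0,0],"rot":[0,0,0],"gripper":1}]'
python3 -m pendant '[{"offset":[0,0,-0.001],"rot":[0,0,0],"gripper":1},{"offset":[0,0,0],"rot":[0,0,0],"gripper":1}]'
```

```text
time: 6.95
tool_pos: [0.5347, -0.0127, 0.1381]
eef_rot: [180.0, -0.0, 25.1]
contact_force: [1.0, -0.0, -3.8]
finger_gap: 0.0436
finger_force: 61.9
time: 7.12
tool_pos: [0.5349, -0.0131, 0.1372]
eef_rot: [179.9, -0.1, 25.1]
contact_force: [0.8, -1.1, -3.2]
finger_gap: 0.0434
finger_force: 62.0
time: 7.28
tool_pos: [0.535, -0.0134, 0.1363]
eef_rot: [179.9, -0.1, 25.0]
contact_force: [1.4, -2.8, 0.0]
finger_gap: 0.0436
finger_force: 62.4
```

Contact, with a small sideways push (force toward -y and +x). Following it and lowering further.

```bash
python3 -m pendant '[{"offset":[0.0006,-0.0012,0],"rot":[0,0,0],"gripper":1},{"offset":[0,0,0],"rot":[0,0,0],"gripper":1},{"offset":[0,0,0],"rot":[0,0,0],"gripper":1}]'
python3 -m pendant '[{"offset":[0,0,-0.001],"rot":[0,0,0],"gripper":1},{"offset":[0,0,0],"rot":[0,0,0],"gripper":1},{"offset":[0,0,0],"rot":[0,0,0],"gripper":1}]'
```

```text
time: 7.53
tool_pos: [0.5352, -0.0137, 0.1363]
eef_rot: [180.0, -0.0, 25.1]
contact_force: [0.5, -0.5, 3.9]
finger_gap: 0.0433
finger_force: 62.6
time: 7.78
tool_pos: [0.5352, -0.0137, 0.1361]
eef_rot: [180.0, -0.1, 25.1]
contact_force: [-1.9, -1.4, 11.7]
finger_gap: 0.0433
finger_force: 63.9
```

```bash
python3 -m pendant '[{"offset":[0,0,0.0005],"rot":[0,0,0],"gripper":1},{"offset":[0,0,0],"rot":[0,0,0],"gripper":1},{"offset":[0,0,0],"rot":[0,0,0],"gripper":1}]' 20
python3 -m pendant '[{"offset":[0,0,0],"rot":[0,0,0],"gripper":-0.1},{"offset":[0,0,0],"rot":[0,0,0],"gripper":-0.2},{"offset":[0,0,0],"rot":[0,0,0],"gripper":-0.3},{"offset":[0,0,0],"rot":[0,0,0],"gripper":-0.45},{"offset":[0,0,0],"rot":[0,0,0],"gripper":-0.6}]'
python3 -m pendant '[{"offset":[0,0,0],"rot":[0,0,0],"gripper":-0.8},{"offset":[0,0,0],"rot":[0,0,0],"gripper":-0.9},{"offset":[0,0,0],"rot":[0,0,0],"gripper":-0.9},{"offset":[0,0,0],"rot":[0,0,0],"gripper":-0.9},{"offset":[0,0,0],"rot":[0,0,0],"gripper":-0.9}]'
```

```text
time: 8.03
tool_pos: [0.5352, -0.0136, 0.1362]
eef_rot: [180.0, -0.1, 25.1]
contact_force: [-0.9, -1.2, 8.7]
finger_gap: 0.0433
finger_force: 63.2
time: 8.45
tool_pos: [0.5348, -0.0134, 0.1351]
eef_rot: [-180.0, 0.0, 25.2]
contact_force: [-0.0, -0.5, -0.5]
finger_gap: 0.0685
finger_force: 0.0
time: 8.87
tool_pos: [0.535, -0.0137, 0.1354]
eef_rot: [180.0, 0.0, 25.2]
contact_force: [0.1, -0.1, 0.4]
finger_gap: 0.0817
finger_force: 0.0
```

Released. Rising straight up, then away from the base to look.

```bash
python3 -m pendant '[{"offset":[0,0,0.01],"rot":[0,0,0],"gripper":-0.9},{"offset":[0,0,0.02],"rot":[0,0,0],"gripper":-0.9},{"offset":[0,0,0.03],"rot":[0,0,0],"gripper":-0.9},{"offset":[0,0,0.03],"rot":[0,0,0],"gripper":-0.9},{"offset":[0,0,0.03],"rot":[0,0,0],"gripper":-0.9}]'
python3 -m pendant '[{"offset":[0,-0.02,0.03],"rot":[0,0,0],"gripper":-0.9},{"offset":[0,-0.03,0.01],"rot":[0,0,0],"gripper":-0.9},{"offset":[0,-0.03,0],"rot":[0,0,0],"gripper":-0.9},{"offset":[0,-0.03,0],"rot":[0,0,0],"gripper":-0.9},{"offset":[0,-0.03,0],"rot":[0,0,0],"gripper":-0.9}]'
python3 -m pendant '[{"offset":[0,-0.03,0],"rot":[0,0,0],"gripper":-0.9},{"offset":[0,-0.03,0],"rot":[0,0,0],"gripper":-0.9},{"offset":[0,-0.03,0],"rot":[0,0,0],"gripper":-0.9},{"offset":[0,-0.02,0],"rot":[0,0,0],"gripper":-0.9},{"offset":[0,0,0],"rot":[0,0,0],"gripper":-0.9}]'
python3 - <<'E'
from workcell import ctrl
import cv2
I=[ctrl.camera(n) for n in("top","scene")]
a=[cv2.resize(im[y:y+90,x:x+80],(400,450),interpolation=cv2.INTER_CUBIC) for im,x,y in((I[0],292,180),(I[1],280,240))]
cv2.imwrite("pics/fin.png",cv2.hconcat(a)[:,:,::-1])
E
```

```text
time: 9.28
tool_pos: [0.5346, -0.0137, 0.2573]
eef_rot: [-180.0, 0.0, 25.2]
contact_force: [0.5, -0.1, -0.6]
finger_gap: 0.0811
finger_force: 0.0
time: 9.7
tool_pos: [0.5347, -0.1551, 0.2968]
eef_rot: [179.9, -0.1, 25.2]
contact_force: [0.2, 0.2, 0.0]
finger_gap: 0.081
finger_force: 0.0
time: 10.12
tool_pos: [0.5333, -0.2703, 0.296]
eef_rot: [179.7, 0.1, 24.7]
contact_force: [-0.1, 0.5, 0.2]
finger_gap: 0.0808
finger_force: 0.0
```

View pics/fin.png

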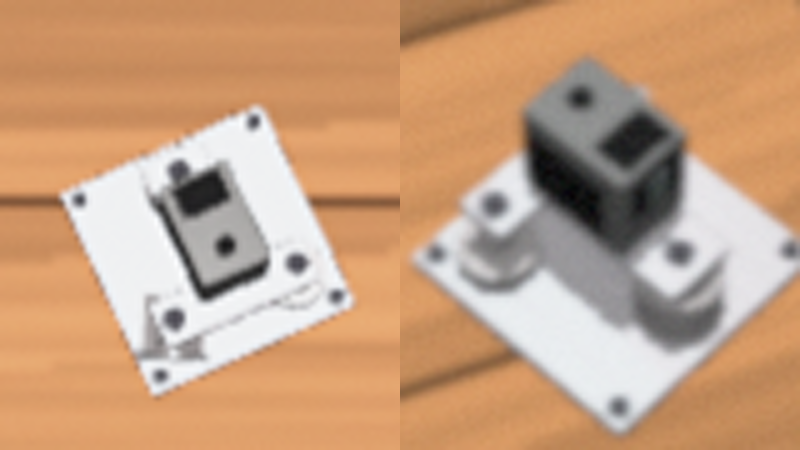

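The laser stands on the base: top-view foot screws at (178,170), (297,263), (174,318), and in the scene half at (495,205), (681,253). Checking height and level against home.

```bash
cat > m3.py <<'E'
from fit import *
T=lambda U:cr(U,(292,180),5)
S=lambda U:cr(np.array(U)-[400,0],(280,240),5)
t=[[32,22,112.4],[32,-22,112.4],[-32,-22,112.4],[-32,22,112.4]]
f,r,l=[48,0,52.4],[-32,-40,52.4],[-32,40,52.4]
o=[("top",[f,r,l],T([(178,170),(297,263),(174,318)])),("scene",[f,r,t[0],t[1],t[2],t[3]],S([(681,253),(495,205),(686,131),(625,186),(525,112),(588,57)]))]
fit(o,[.534,-.0125,.437],"home z"); fit(o,[.534,-.0125,.437,0],"free z")
k=[[77,68,8],[77,-68,8],[-61,-68,8],[-61,68,8]]
fit([("top",k,T([(61,195),(261,104),(355,303),(155,396)])),("scene",k[1:3]+k[:1],S([(620,436),(412,257),(808,250)]))],[.534,-.0125,.437],"base")
E
python3 m3.py
```

```text
home z [ 0.5358 -0.0117  0.4418] yaw 25.31
top [[-0.5, -0.4], [-0.6, -0.8], [-0.4, -0.5]]
scene [[-0.1, 0.1], [-0.1, 0.4], [0.8, -0.4], [-0.5, 0.5], [-1.4, -0.9], [-0.5, -1.3]]
free z [ 0.5349 -0.0113  0.4422 -0.0025] yaw 25.34
top [[-0.7, 0.1], [-0.8, -0.4], [-0.6, -0.0]]
scene [[-0.1, 0.3], [-0.1, 0.6], [0.8, -0.1], [-0.5, 0.8], [-1.3, -0.6], [-0.4, -1.0]]
base [ 0.5327 -0.0143  0.4412] yaw 25.28
top [[-0.3, -0.3], [-0.4, -0.4], [0.3, -0.5], [-0.1, -0.3]]
scene [[-0.7, -0.9], [-1.3, -0.1], [0.8, -0.2]]
```

The height checks out independently. Gripped on the bench, the tool read 0.1158. Seated it read 0.1361, a rise of 20.3 mm against the 20.4 mm expected for home. The tool stayed level and the yaw matches the base.

```bash
python3 -c "
from workcell import ctrl
print(ctrl.sign_off())"
```

```text
the job is handed in; nothing more can be done
None
```

The line laser is back on the white setting base, with its front ball in the cone, seated level, released and handed in at about 10 s of the 38 s allowed; the hand-in returned no verdict.

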